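# Stamp the parts box

### The job

Take the spring-loaded hand stamp from its tray by the handle and press it squarely down on the middle of the top of the long, low card box until its spring is pushed in most of the way; hold it still there for half a second, without crushing the box. Lift it straight up, without sliding it or shoving the box, then stand it upright back in the middle of its tray and let go. Leave the two other boxes and the padlock alone.

Things in the scene. Friction and masses are not known exactly. Their poses are not given: they have to be found in the camera images.
- stamp: Spring-loaded hand stamp, 96 mm tall, 180 g, upright in the tray: black foot 54 (x) x 42 (y) x 34 mm tall, under a flat-sided grey handle 40 (x) x 28 (y) mm, 50 to 96 mm up when relaxed, steel shank between. Grip the handle across its 28 mm (own y), about 75 mm up. The body is the handle; origin on the axis at the foot's underside when relaxed; z up.
- stamp_die (a point): Centre of the underside of the stamp's foot (the marking face, 50 x 38 mm); it stays with the foot as the spring gives.
- stamp_foot (a joint): How far the foot has been pushed up toward the handle, in m: 0 relaxed, 0.014 at the hard stop. The spring starts to give at about 4 N and takes about 10 N at the stop. A good impression needs more than 0.008.
- long_box: The box to be stamped: plain closed card box, the longest and lowest of the three, 101 along its x, 68 along its y, 45 mm tall, 0.3 kg, loose. Origin at the centre of its underside.
- long_box_top (a point): Centre of the long box's flat top, 45 mm above its origin.
- tray: Low dark sheet-metal tray with a black rubber mat, 120 along its x, 100 along its y, fixed to the bench; the mat's top is 6 mm and the rim's top 10 mm above the bench; inside 112 x 92 mm, so the foot stands in it with room to spare. Origin at the centre of its underside.
- cube_box: Bystander: tall plain card box, 59 x 66 mm, 75 mm tall, loose. Origin at the centre of its underside.
- small_box: Bystander: small card box with a printed front, 66 x 50 mm, 62 mm tall, loose. Origin at the centre of its underside.
- padlock: Bystander: brass padlock lying flat, 69 x 45 x 19 mm, loose. Origin at the centre of its underside.

How it is judged (in metres and radians):
On the way, in this order (a step that is already met when the one before it is completed fails the run):
1. the stamp, held in the gripper, is pressed on the middle of the long box's top (within 15 mm), upright (within 10 degrees), its spring in by more than 8 mm, for 0.4 s (contact force between stamp and long_box above 1 N and horizontal distance between stamp_die and long_box_top below 0.015 m and angle between stamp's own z axis and vertical below 0.175 rad and value of joint stamp_foot above 0.008 m and contact force between the fingers and stamp above 1 N), for 0.4 s.
2. the stamp is lifted straight up, its die more than 12 mm above the box's top and still within 25 mm of being over the middle (z of stamp_die in the frame of long_box_top above 0.012 m and horizontal distance between stamp_die and long_box_top below 0.025 m).
At the end, for the whole second after the job is handed in: The stamp stands upright (within 6 degrees) and at rest on the mat of its tray, its foot within 25 mm of the tray's middle, spring relaxed, released; the long box stands within 15 mm of where it was (horizontal distance between stamp_die and tray below 0.025 m and z of stamp_die in the frame of tray between 0.003 and 0.009 m and angle between each of stamp, long_box's own z axis and vertical below 0.1 rad and value of joint stamp_foot below 0.003 m and linear speed of stamp below 0.02 m/s and distance of long_box from where it was at the start of the episode below 0.015 m); the robot touches nothing.
It fails at once if the stamp touches the long box more than 20 mm off the middle of its top (put down off-centre, or slid) (contact force between stamp and long_box above 1 N and horizontal distance between stamp_die and long_box_top above 0.02 m).
It fails at once if the stamp bears on the long box with more than 45 N (crushed) (contact force between stamp and long_box above 45 N).
It fails at once if the long box is shoved more than 15 mm (distance of long_box from where it was at the start of the episode above 0.015 m).
It fails at once if another box or the padlock is moved more than 20 mm (distance of any of cube_box, small_box, padlock from where it was at the start of the episode above 0.02 m).
It fails at once if another box is stamped (contact force between stamp and cube_box above 2 N or contact force between stamp and small_box above 2 N).
It also fails if it takes over 45 s, if anything falls off the work surface, if the arm or the gripper's body presses on something with over 40 N, if the wrist force passes 120 N, or if a joint passes its speed limit or range.

### The arm

A 6-joint arm with a two-finger parallel gripper is mounted at the origin on a cart in front of the work surface, level with it; the furniture and walls round the work are solid. World frame = base frame: x ahead of the robot, y to its left, z up, the work surface at z = 0. Lengths are in m, angles in degrees, forces in N, time in s.
With the tool pointing down it reaches from about 0.225 to 0.875 m from the base axis. Payload 3.4 kg.
Tool frame: the origin (TCP) lies on the centre line of the jaws, within the pads' length; the fingertips stand 22 mm ahead of it and the grasp point (between the pads) lies 3 mm ahead of it; z points along the fingers, y is the line along which they close (so a half turn about z gives the same grasp; the last joint's range is limited). The gripper opens to 85 mm and grips with 20 to 120 N. Pads are 22 mm wide; open, the fingers measure 114 mm over their backs; the gripper's body (76 mm by 85 mm) begins 54 mm behind the grasp point. The pads swing forward as they close: fully open they stand 13 mm farther back than shut.
Start: joints at [69.786, 15.808, 86.224, -0, 77.962, -6.933], TCP at [0.132, 0.56, 0.221] pointing down, gripper open.
Joint ranges: [-165.64, 165.64], [-43.16, 119.46], [12.63, 154.43], [-67.54, 247.53], [6.08, 155.33], [-154.97, 154.97]. Speed limits (degrees/s): [147.25, 147.25, 180, 180, 180, 180].

### API

Orientations are given as a 3x3 rotation matrix whose columns are the frame's x, y, z axes.
In Python, from rig import sense, cams, ticket gives the robot as it stands.
- The arm moves only by the shell command python3 -m inch 'ROWS'. ROWS is text: rows parted by semicolons, each of 7 numbers parted by spaces: the turn, a rotation vector about the tool's x, y, z in degrees, then the shift along the tool's x, y, z in cm, then the closure in counts, from 0 (fully open) to 255 (shut). A call has 1 to 12 rows; each row shifts and turns the commanded pose from where the row before left it, along the tool's axes as they then stand; what a row does not reach is not made up. A row lasts 1/10 s, in which the tool goes at most 50 mm and 8.59 degrees, less where a joint would pass 70% of its speed; a pose out of reach is approached as far as the arm can. A call with a gripper value outside its range is refused whole. The fingers move at their own pace and stop on an object; the grip force is fixed at half the most. Time passes only in rows, so rows that do not move let the fingers close. It gives the time, the measured TCP pose, the force, the opening and the grip force at its end, in the units of the state.
- sense(): the state, without advancing time (a new reading comes with each control period).
- cams.grab_frame(name): name is "scene" or "top" or "wrist"; returns the picture (480x640x3 uint8, blue, green, red); there is no depth.
- cams.camera_info(name): a dict with "fx", "fy", "cx", "cy" (pixels), "position" and "attitude" of the camera in the world. Camera axes: x right, y down, z forward; pixel columns grow to the right and rows downward; lengths in m; the calibration is good to about 2 mm. A picture is of the moment at which its call begins: read the wrist's pose just before it. camera_info takes no time and is no camera call; for the wrist camera it gives the pose at the moment of the call.
- ticket.job_done(): hands the job in; it is judged then, once.
The state is a dict: "time_s": time; "joint_positions": joint angles; "qd": joint speeds; "effort": joint torques, N m; "eef_pos": TCP position; "orientation": TCP orientation; "force": force on the tool from outside, world axes, zero at the start; "wrist_torque": the same for the moment, N m; "finger_gap": finger opening in m; "gripper_force": force on a finger pad.
Only numpy, scipy, OpenCV 4.12 (cv2) and the standard library are available. Lean on these libraries where they do the work, as an engineer would, in place of code of your own. Each camera call takes 0.05 s, during which the arm holds its last target. There are 200 camera calls.

## Working session

There is one attempt and no reset: what is moved stays moved. The work goes in short steps, Python scripts to look and compute and a shell command to move; the robot and the scene stay as the last step left them, time stands still between calls to the robot, and variables do not carry over. Pictures are saved under pics/ and viewed, at most 10 in all, crops included, and the job is handed in when it is done.

```bash
mkdir -p pics
python3 - <<'E'
from rig import sense,cams
import cv2
s=sense();print(s['time_s'],s['eef_pos'],s['orientation'],s['force'],s['finger_gap'])
for n in("top","scene"):
    i=cams.camera_info(n);print(n,i);cv2.imwrite(f'pics/{n}1.png',cams.grab_frame(n))
E
```

```text
0.0 [0.1319105 0.5590905 0.2197176] [[-9.73255042e-01  2.29726326e-01 -6.61412126e-04]
 [ 2.29727154e-01  9.73253475e-01 -1.76281561e-03]
 [ 2.38756497e-04 -1.86761351e-03 -9.99998228e-01]] [ 0.09251979  0.35301498 -0.49122092] 0.08532768567821308
top {'fx': 515.1314385742393, 'fy': 515.1314385742393, 'cx': 316.96216273368236, 'cy': 234.33031792089034, 'position': array([0.2577133 , 0.06485924, 1.24145788]), 'attitude': array([[-0.00845143, -0.98421777,  0.17675962],
       [-0.99994964,  0.00927509,  0.00383401],
       [-0.00541296, -0.17671832, -0.98424658]])}
scene {'fx': 588.708609782442, 'fy': 588.708609782442, 'cx': 319.1146060201885, 'cy': 232.5158948188595, 'position': array([-0.75223566,  0.8713644 ,  0.76097444]), 'attitude': array([[-0.55297288, -0.35518237,  0.75370185],
       [-0.83314895,  0.24565104, -0.49549812],
       [-0.00915545, -0.90194293, -0.43175818]])}
```

View pics/top1.png

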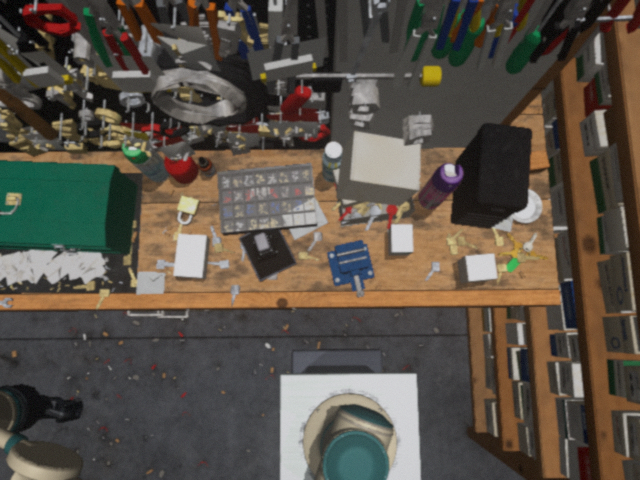

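View pics/scene1.png

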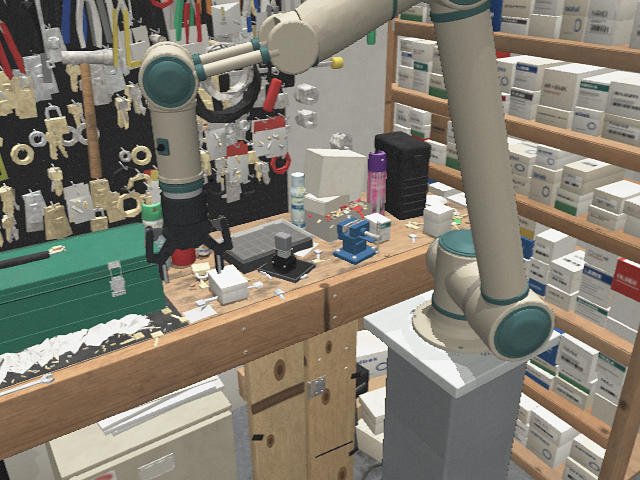

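The top view shows the long box near (190,256), the padlock at (187,210), the stamp and tray near (266,250), the small box at (401,238) and the cube box at (480,267). I'll enlarge the stamp and long-box area.

Run:
```python
import cv2
a=cv2.imread('pics/top1.png')[185:305,155:315];cv2.imwrite('pics/c1.png',cv2.resize(a,None,fx=5,fy=5,interpolation=cv2.INTER_CUBIC))
```

```text
(no output)
```

View pics/c1.png

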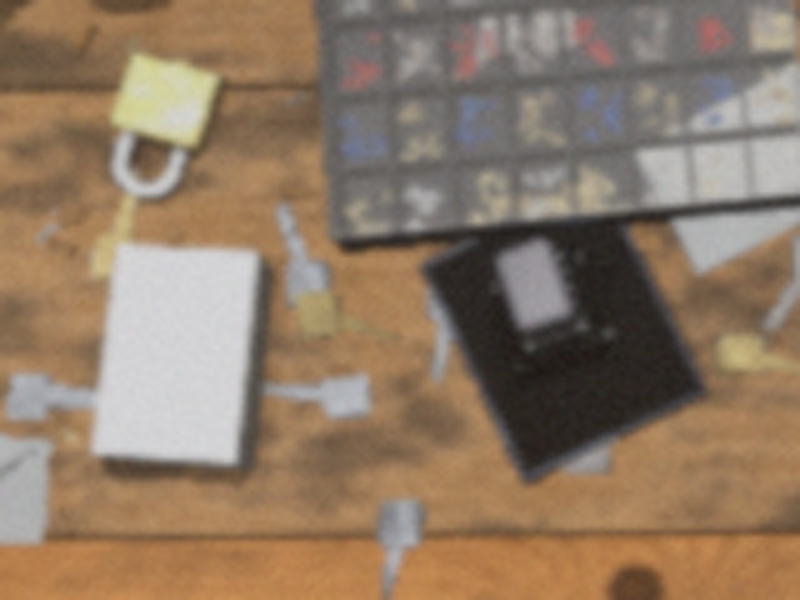

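The crop shows the long box's top corners at (118,247), (261,252), (240,464) and (94,456). The handle top's corners are at (497,252), (550,239), (575,318) and (524,333), and three rim corners of the tray at (425,265), (528,478) and (705,392).

```bash
cat > h.py <<'E'
import numpy as np
from rig import sense,cams
def proj(info,px,z):
    R=info['attitude'];p=info['position'];o=[]
    for u,v in px:
        d=R@np.array([(u-info['cx'])/info['fx'],(v-info['cy'])/info['fy'],1]);o.append(p+d*(z-p[2])/d[2])
    return np.array(o)[:,:2]
def pix(info,P):
    q=(np.asarray(P)-info['position'])@info['attitude'];return q[:2]/q[2]*[info['fx'],info['fy']]+[info['cx'],info['cy']]
def crop(c,x0,y0,k): return [((u+.5)/k-.5+x0,(v+.5)/k-.5+y0) for u,v in c]
def ang(d): return np.degrees(np.arctan2(d[1],d[0]))
def rep(n,P):
    e=np.roll(P,-1,0)-P
    print(n,'ctr',P.mean(0).round(4),'sides',np.linalg.norm(e,axis=1).round(4),'ang',[round(ang(x),1) for x in e])
E
python3 - <<'E'
from h import *
i=cams.camera_info('top')
f=lambda c,z:proj(i,crop(c,155,185,5),z)
rep('box',f([(118,247),(261,252),(240,464),(94,456)],.045))
rep('handle',f([(497,252),(550,239),(575,318),(524,333)],.102))
t=f([(425,265),(528,478),(705,392)],.010);rep('tray',t);print((t[0]+t[2])/2)
s=sense();print(s['eef_pos'],ang(s['orientation'][:,1]),s['joint_positions'])
w=cams.camera_info('wrist');R=s['orientation'];print('cam in tool',R.T@(w['position']-s['eef_pos']),R.T@w['attitude'],w['fx'])
E
```

```text
box ctr [0.4252 0.3671] sides [0.0678 0.1004 0.0684 0.0992] ang [np.float64(-92.6), np.float64(176.1), np.float64(86.4), np.float64(-4.2)]
handle ctr [0.4468 0.1929] sides [0.0245 0.0379 0.0237 0.039 ] ang [np.float64(-76.5), np.float64(-162.3), np.float64(106.1), np.float64(18.8)]
tray ctr [0.4168 0.1952] sides [0.1158 0.094  0.1499] ang [np.float64(-153.8), np.float64(-64.4), np.float64(65.0)]
[0.44093327 0.18959499]
[0.13195271 0.55913205 0.21980718] 76.71902343910313 [ 6.97843921e+01  1.58453557e+01  8.62887663e+01 -2.19370932e-03
  7.79643023e+01 -6.93416372e+00]
cam in tool [ 0.06685772 -0.00087831 -0.15370561] [[-1.11709634e-03 -9.63999993e-01 -2.65899915e-01]
 [ 9.99999190e-01 -1.23893539e-03  2.90478716e-04]
 [-6.09454294e-04 -2.65899375e-01  9.64000597e-01]] 416.9795263197015
```

```bash
python3 -m inch '0 0 0 -3.25 -2.35 0 0;0 0 0 -3.25 -2.35 0 0;0 0 0 -3.25 -2.35 0 0;0 0 0 -3.25 -2.35 0 0;0 0 0 -3.25 -2.35 0 0;0 0 0 -3.25 -2.35 0 0;0 0 0 -3.25 -2.35 0 0;0 0 0 -3.25 -2.35 0 0;0 0 0 -3.25 -2.35 0 0;0 0 0 -3.25 -2.35 0 0;0 0 0 -3.25 -2.35 0 0;0 0 0 -3.25 -2.35 0 0'; python3 -m inch '0 0 -7.5 0 0 0 0;0 0 -7.5 0 0 0 0;0 0 -7.5 0 0 0 0;0 0 -7.5 0 0 0 0;0 0 0 0 0 0 0;0 0 0 0 0 0 0'
python3 - <<'E'
from h import *
import cv2,pickle
s=sense();i=cams.camera_info('wrist');a=cams.grab_frame('wrist')
pickle.dump(i,open('w1.pkl','wb'));cv2.imwrite('pics/w1.png',a)
print(s['eef_pos'],ang(s['orientation'][:,1]),s['joint_positions'])
E
```

```text
time_s: 1.3
eef_pos: [0.4475, 0.1941, 0.2203]
orientation: [[-0.973, 0.23, -0.0], [0.23, 0.973, 0.0], [0.001, 0.0, -1.0]]
force: [0.2, -0.0, -0.8]
finger_gap: 0.0855
gripper_force: 0.0
time_s: 1.9
eef_pos: [0.4467, 0.1956, 0.2203]
orientation: [[-0.958, -0.285, -0.001], [-0.285, 0.958, -0.0], [0.001, 0.0, -1.0]]
force: [-0.0, 1.1, 0.6]
finger_gap: 0.0853
gripper_force: 0.0
[0.44668807 0.19556008 0.22033971] 106.56766481601487 [ 1.54578476e+01  8.26461624e+00  9.63097855e+01  4.82010638e-03
  7.54583812e+01 -9.11110303e+01]
```

View pics/w1.png

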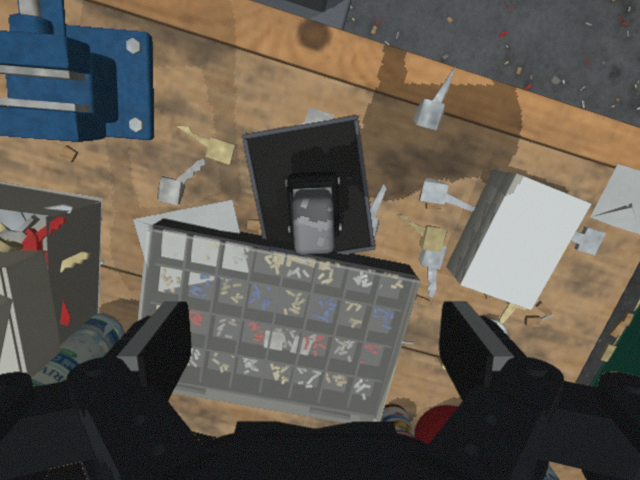

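The wrist view shows the stamp's handle top near (313,235) inside the tray, whose near corners are at (246,135), (356,117) and (373,245). The long box's top is at right, corners (515,170), (590,205), (532,308) and (458,262). I'll enlarge the stamp and box.

Run:
```python
import cv2
a=cv2.imread('pics/w1.png');c=cv2.resize(a[105:265,235:385],None,fx=3.5,fy=3.5,interpolation=cv2.INTER_CUBIC)
cv2.imwrite('pics/c2.png',c)
c=cv2.resize(a[155:320,440:605],None,fx=3.5,fy=3.5,interpolation=cv2.INTER_CUBIC);cv2.imwrite('pics/c3.png',c)
```

```text
(no output)
```

View pics/c2.png

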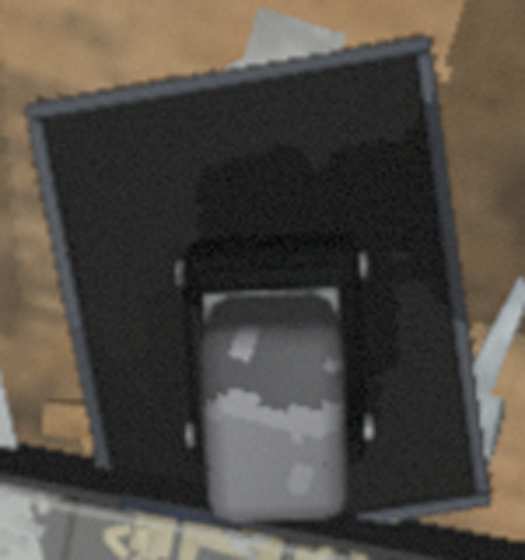

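View pics/c3.png

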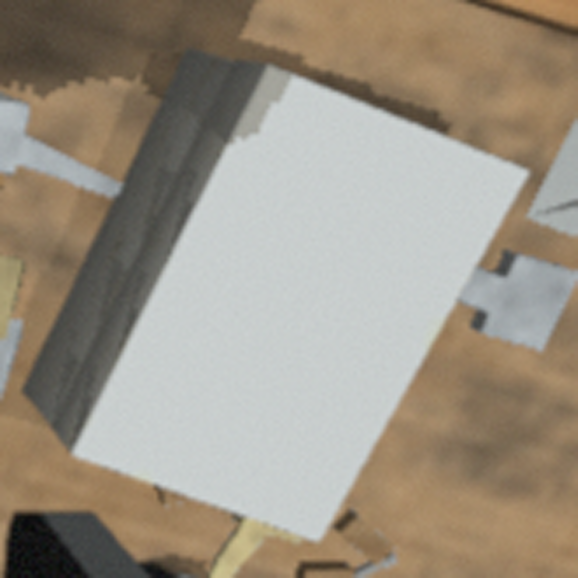

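The crops show the far edge of the handle top from (210,520) to (345,520), the tray rim's corners at (27,105), (428,40) and (489,498), and the box top's corners at (268,65), (528,172), (320,541) and (72,452).

Run:
```python
from h import *
import pickle
i=pickle.load(open('w1.pkl','rb'))
rep('box',proj(i,crop([(268,65),(528,172),(320,541),(72,452)],440,155,3.5),.045))
t=proj(i,crop([(27,105),(428,40),(489,498)],235,105,3.5),.010);rep('tray',t);print((t[0]+t[2])/2)
h=proj(i,crop([(208,521),(347,521)],235,105,3.5),.102);rep('far edge',h)
for a in(14,16.6,18): print(a,h.mean(0)-.02*np.array([np.cos(np.radians(a)),np.sin(np.radians(a))]))
b=proj(i,crop([(187,272),(363,264),(369,428),(190,434)],235,105,3.5),.040);rep('bolts',b)
for a in(.447,.193,.102),(.447,.193,.056),(.447,.193,.04): print(pix(i,a))
```

```text
box ctr [0.4269 0.368 ] sides [0.0672 0.0984 0.0673 0.0995] ang [np.float64(85.2), np.float64(-4.3), np.float64(-93.8), np.float64(175.7)]
tray ctr [0.4167 0.1954] sides [0.098  0.1162 0.1526] ang [np.float64(115.4), np.float64(25.9), np.float64(-114.2)]
[0.44113429 0.18913812]
far edge ctr [0.4659 0.1996] sides [0.0272 0.0272] ang [np.float64(106.5), np.float64(-73.5)]
14 [0.44646062 0.19475945]
16.6 [0.44670009 0.19388412]
18 [0.44684541 0.19341755]
bolts ctr [0.4451 0.1932] sides [0.0404 0.0387 0.0423 0.0383] ang [np.float64(109.1), np.float64(19.5), np.float64(-71.5), np.float64(-163.4)]
[312.47060869 225.15614631]
[312.80208408 211.05478761]
[312.89709861 207.01275616]
```

```bash
python3 -m inch '0 0 0 0.1 -0.2 0 0;0 0 0 0 0 2 0;0 0 0 0 0 2 0;0 0 0 0 0 2 0;0 0 0 0 0 2 0;0 0 0 0 0 2 0;0 0 0 0 0 1.8 0;0 0 0 0 0 1.8 0;0 0 0 0 0 0 0;0 0 0 0 0 0 0'; python3 -m inch '0 0 0 0 0 0 120;0 0 0 0 0 0 255;0 0 0 0 0 0 255;0 0 0 0 0 0 255;0 0 0 0 0 0 255;0 0 0 0 0 0 255;0 0 0 0 0 0 255'
```

```text
time_s: 2.95
eef_pos: [0.4466, 0.1934, 0.0848]
orientation: [[-0.958, -0.287, -0.0], [-0.287, 0.958, -0.0], [0.0, 0.0, -1.0]]
force: [0.6, 1.4, 0.4]
finger_gap: 0.085
gripper_force: 0.0
time_s: 3.65
eef_pos: [0.4469, 0.1935, 0.085]
orientation: [[-0.958, -0.288, 0.001], [-0.288, 0.958, 0.0], [-0.001, 0.0, -1.0]]
force: [0.8, 0.9, 2.4]
finger_gap: 0.0257
gripper_force: 58.8
```

```bash
python3 -m inch '0 0 0 0 0 -1 255;0 0 0 0 0 -2.5 255;0 0 0 0 0 -3 255;0 0 0 0 0 -2.5 255;0 0 0 -0.5 2.9 0 255;0 0 0 -0.5 2.9 0 255;0 0 0 -0.5 2.9 0 255;0 0 0 -0.5 2.9 0 255;0 0 0 -0.5 2.9 0 255;0 0 0 -0.5 2.8 0 255'; python3 -m inch '0 0 7 0 0 0 255;0 0 7 0 0 0 255;0 0 7 0 0 0 255;0 0 0 0 0 0 255;0 0 0 0 0 0 255;0 0 0 0 0 0 255'
python3 - <<'E'
from h import *
import cv2,pickle
s=sense();i=cams.camera_info('wrist');a=cams.grab_frame('wrist')
pickle.dump(i,open('w2.pkl','wb'));cv2.imwrite('pics/w2.png',a)
print(s['eef_pos'],ang(s['orientation'][:,1]),s['gripper_force'],s['joint_positions'])
E
```

```text
time_s: 4.65
eef_pos: [0.4247, 0.3686, 0.1744]
orientation: [[-0.958, -0.288, -0.001], [-0.288, 0.958, -0.001], [0.001, -0.0, -1.0]]
force: [0.5, 0.5, -1.7]
finger_gap: 0.026
gripper_force: 59.1
time_s: 5.25
eef_pos: [0.4253, 0.3675, 0.1746]
orientation: [[-0.997, 0.073, -0.0], [0.073, 0.997, -0.0], [0.0, -0.0, -1.0]]
force: [-0.2, 0.2, -2.0]
finger_gap: 0.0258
gripper_force: 59.3
[0.42534359 0.36752253 0.17456293] 85.80696732308466 59.250947940163314 [ 3.37348140e+01  1.64101107e+01  9.21185259e+01  3.77297299e-03
  7.14941124e+01 -5.20733496e+01]
```

View pics/w2.png

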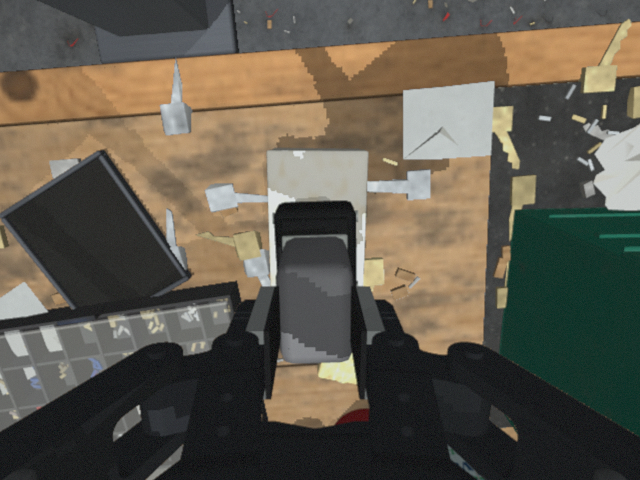

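The stamp hangs upright with its foot at columns 274–357, between the box's edges at 268–367, so it is centred to about 1 mm. I'll press it down, slowing near contact.

```bash
python3 -m inch '0 0 0 -0.1 0 0.5 255;0 0 0 0 0 1.5 255;0 0 0 0 0 1.5 255;0 0 0 0 0 1 255;0 0 0 0 0 0.3 255;0 0 0 0 0 0.2 255;0 0 0 0 0 0.2 255;0 0 0 0 0 0.2 255;0 0 0 0 0 0 255;0 0 0 0 0 0 255'
```

```text
time_s: 6.3
eef_pos: [0.4266, 0.3677, 0.1213]
orientation: [[-0.997, 0.075, 0.001], [0.075, 0.997, 0.0], [-0.001, 0.001, -1.0]]
force: [-2.6, -0.9, 5.4]
finger_gap: 0.0256
gripper_force: 59.9
```

```bash
python3 -m inch '0 0 0 0 0 0.2 255;0 0 0 0 0 0.2 255;0 0 0 0 0 0 255;0 0 0 0 0 0 255'; python3 -m inch '0 0 0 0 0 0.2 255;0 0 0 0 0 0.2 255;0 0 0 0 0 0 255;0 0 0 0 0 0 255'; python3 -c "
from rig import sense;s=sense();print(s['force'],s['eef_pos'])"
```

```text
time_s: 6.7
eef_pos: [0.4265, 0.3678, 0.1171]
orientation: [[-0.997, 0.075, 0.0], [0.075, 0.997, 0.0], [-0.0, 0.0, -1.0]]
force: [-2.9, -1.8, 4.8]
finger_gap: 0.0257
gripper_force: 60.1
time_s: 7.1
eef_pos: [0.4265, 0.3678, 0.1134]
orientation: [[-0.997, 0.075, 0.0], [0.075, 0.997, 0.001], [-0.0, 0.001, -1.0]]
force: [-2.0, -1.2, 9.4]
finger_gap: 0.0258
gripper_force: 60.3
[-1.97938885 -1.17161946  9.44893601] [0.42650175 0.36781165 0.113408  ]
```

```bash
python3 -m inch '0 0 0 0 0 0.1 255;0 0 0 0 0 0 255;0 0 0 0 0 0 255;0 0 0 0 0 0 255;0 0 0 0 0 0 255;0 0 0 0 0 0 255;0 0 0 0 0 0 255;0 0 0 0 0 0 255'
python3 - <<'E'
from h import *
import cv2
a=cams.grab_frame('wrist');cv2.imwrite('pics/w3.png',a[130:400,180:460])
E
```

```text
time_s: 7.9
eef_pos: [0.4265, 0.3678, 0.1125]
orientation: [[-0.997, 0.075, 0.001], [0.075, 0.997, 0.001], [-0.001, 0.001, -1.0]]
force: [-2.5, -2.3, 8.1]
finger_gap: 0.0259
gripper_force: 60.4
```

View pics/w3.png

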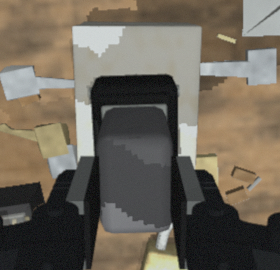

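The wrist view shows the foot pressed on the box and centred, foot columns 94–178 against box columns 73–198. The force is about 10 N, which fits about 11 mm of spring travel, and the hold is complete. I'll lift straight up and carry the stamp back.

```bash
python3 -m inch '0 0 0 0 0 -0.5 255;0 0 0 0 0 -1 255;0 0 0 0 0 -1.5 255;0 0 0 0 0 -2 255;0 0 0 0 0 -2 255;0 0 0 0 0 -1.5 255;0 0 0 0 0 0 255;0 0 0 0 0 0 255;0 0 0 0 0 0 255'; python3 -m inch '0 0 0 -0.45 -2.9 0 255;0 0 0 -0.45 -3 0 255;0 0 0 -0.45 -3 0 255;0 0 0 -0.45 -3 0 255;0 0 0 -0.5 -3 0 255;0 0 0 -0.5 -2.8 0 255;0 0 -7 0 0 0 255;0 0 -7 0 0 0 255;0 0 -7 0 0 0 255;0 0 0 0 0 0 255;0 0 0 0 0 0 255;0 0 0 0 0 0 255'
python3 - <<'E'
from h import *
import cv2
s=sense();print(s['eef_pos']);cv2.imwrite('pics/w4.png',cams.grab_frame('wrist'))
E
```

```text
time_s: 8.85
eef_pos: [0.426, 0.3672, 0.1952]
orientation: [[-0.997, 0.075, -0.002], [0.075, 0.997, -0.001], [0.002, -0.001, -1.0]]
force: [0.7, 0.3, -2.4]
finger_gap: 0.0261
gripper_force: 59.4
time_s: 10.05
eef_pos: [0.441, 0.1891, 0.1962]
orientation: [[-0.958, -0.286, -0.001], [-0.286, 0.958, -0.0], [0.001, 0.0, -1.0]]
force: [-0.1, -0.1, -1.5]
finger_gap: 0.0255
gripper_force: 59.6
[0.44096028 0.18906451 0.19616687]
```

View pics/w4.png

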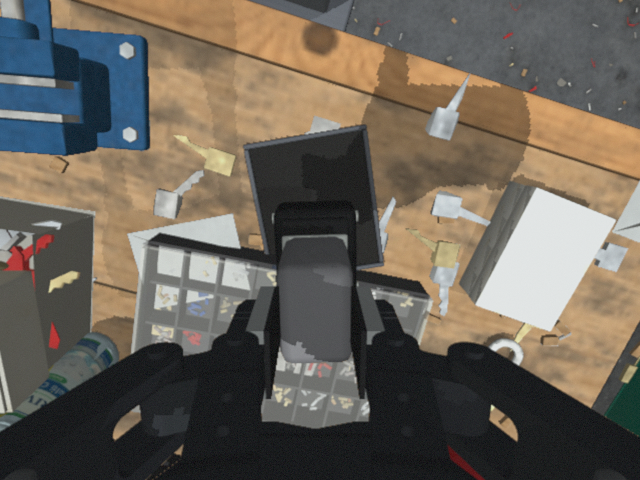

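The stamp hangs upright over the tray, and the long box stands undisturbed at right. I'll lower the stamp.

```bash
python3 -m inch '0 0 0 0 0 1 255;0 0 0 0 0 2 255;0 0 0 0 0 2.5 255;0 0 0 0 0 2.5 255;0 0 0 0 0 1.8 255;0 0 0 0 0 0.7 255;0 0 0 0 0 0.3 255;0 0 0 0 0 0.2 255;0 0 0 0 0 0.1 255;0 0 0 0 0 0 255;0 0 0 0 0 0 255;0 0 0 0 0 0 255'
```

```text
time_s: 11.3
eef_pos: [0.4415, 0.1892, 0.086]
orientation: [[-0.958, -0.288, 0.001], [-0.288, 0.958, 0.0], [-0.001, 0.0, -1.0]]
force: [0.9, -0.2, -1.7]
finger_gap: 0.0261
gripper_force: 59.6
```

```bash
python3 -m inch '0 0 0 0 0 0.1 255;0 0 0 0 0 0 255;0 0 0 0 0 0 255;0 0 0 0 0 0 140;0 0 0 0 0 0 100;0 0 0 0 0 0 0;0 0 0 0 0 0 0;0 0 0 0 0 0 0;0 0 0 0 0 0 0;0 0 0 0 0 0 0'; python3 -m inch '0 0 0 0 0 -1 0;0 0 0 0 0 -2 0;0 0 0 0 0 -3 0;0 0 0 0 0 -3 0;0 0 0 0 0 -3 0;0 0 0 0 0 -2 0;0 0 0 0 0 0 0;0 0 0 0 0 0 0;0 0 0 0 0 0 0'
python3 - <<'E'
from h import *
import cv2
s=sense();i=cams.camera_info('wrist');cv2.imwrite('pics/w5.png',cams.grab_frame('wrist'))
for p in(.4412,.189,.102),(.4412,.189,.01): print(pix(i,p))
E
```

```text
time_s: 12.3
eef_pos: [0.4412, 0.189, 0.0846]
orientation: [[-0.958, -0.288, 0.0], [-0.288, 0.958, 0.0], [-0.0, 0.0, -1.0]]
force: [0.3, 0.4, 0.2]
finger_gap: 0.0852
gripper_force: 0.0
time_s: 13.2
eef_pos: [0.4402, 0.1888, 0.2235]
orientation: [[-0.958, -0.288, -0.002], [-0.288, 0.958, -0.001], [0.002, 0.0, -1.0]]
force: [-0.5, 0.1, -0.5]
finger_gap: 0.0852
gripper_force: 0.0
[316.11048272 226.38190194]
[315.81483182 201.69334037]
```

View pics/w5.png

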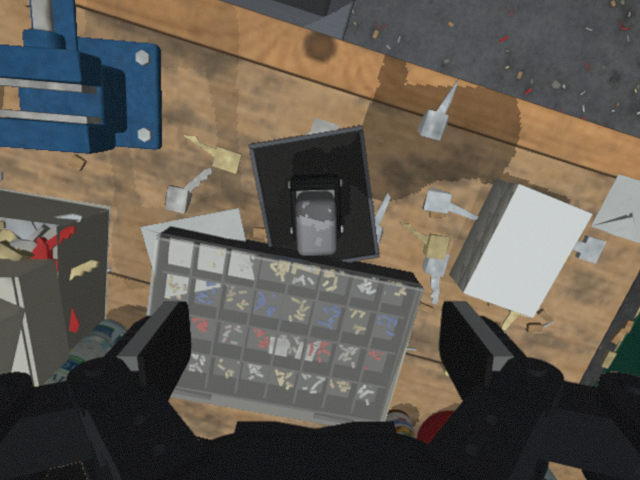

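The stamp stands upright in mid-tray with its handle at (316,225), as predicted, and the gripper is clear.

```bash
python3 -c "
from rig import ticket;print(ticket.job_done())"
```

```text
the job is handed in; nothing more can be done
None
```

I pressed the stamp on the middle of the long box's top (about 11 mm of spring travel by the pose readings, roughly 10 N) and held it for more than half a second. I then lifted it straight up, stood it upright in mid-tray, released it and handed the job in at about 13 s; no verdict came back.

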